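# Unstack the machine parts onto their outline pads

### The job

Four parts stand in one stack on the bench. Working from the top down, set each part flat and centred on the pad that bears its own outline: first the nut on the yellow hexagon pad, then the bronze bushing on the blue ring pad, then the gear on the green gear pad, last the square steel block on the red square pad. Do not shift or tip the blue-capped vial or the small steel indenter that stand nearby.

Things in the scene. Friction and masses are not known exactly. Their poses are not given: they have to be found in the camera images.
- nut: steel hexagon nut, top of the stack; 24 mm across flats, 27 mm across corners, 13 mm high. Origin: centre of its underside, z up; two of its flats face along its own +x and -x
- bushing: bronze bushing, a short ring standing on end, second from the top, under the nut; 36 mm diameter, 30 mm high, bore upright. Origin: centre of its underside, z up
- gear: steel spur gear lying flat, third from the top, under the bushing; 52 mm diameter, 16 mm high. Origin: centre of its underside, z up
- square_block: square steel block, bottom of the stack, lying on the bench under the gear; 60 x 60 x 12 mm high. Origin: centre of its underside, x and y along its sides, z up
- hex_pad: fixed square rubber pad 88 x 88 mm, 4 mm thick, with a black rim, a yellow face and a black silhouette of a hexagon (for the nut) in its middle. Origin: centre of its underside (part rests 4 mm above it), z up
- ring_pad: fixed square rubber pad 88 x 88 mm, 4 mm thick, with a black rim, a blue face and a black silhouette of a ring (for the bushing) in its middle. Origin: centre of its underside (part rests 4 mm above it), z up
- gear_pad: fixed square rubber pad 88 x 88 mm, 4 mm thick, with a black rim, a green face and a black silhouette of a toothed gear with a hole in its middle. Origin: centre of its underside (part rests 4 mm above it), z up
- square_pad: fixed square rubber pad 88 x 88 mm, 4 mm thick, with a black rim, a red face and a black silhouette of a square (for the square block) in its middle. Origin: centre of its underside (part rests 4 mm above it), z up
- vial: loose sample vial, white with a blue cap, standing on the bench, 27 mm diameter, 52 mm high; to be left alone. Origin: centre of its underside, z up
- indenter: small loose steel indenter with a pointed top, standing on the bench, 17 mm diameter, 34 mm high; to be left alone. Origin: centre of its underside, z up

How it is judged:
By the outcome, as a careful person would: the job done as asked, in the order asked, and still so for the second after the job is handed in, with the robot touching nothing.
It also fails if it takes over 115 s, if anything falls off the work surface, if the arm or the gripper's body presses on something with over 40 N, if the wrist force passes 120 N, or if a joint passes its speed limit or range.

### The arm

A 7-joint arm with a two-finger parallel gripper is mounted at the origin on a cart in front of the work surface, level with it; the furniture and walls round the work are solid. World frame = base frame: x ahead of the robot, y to its left, z up, the work surface at z = 0. Lengths are in m, angles in rad, forces in N, time in s.
With the tool pointing down it reaches from about 0.425 to 0.95 m from the base axis. Payload 4.7 kg.
Tool frame: the origin (TCP) lies between the finger pads; the fingertips stand 11 mm ahead of it and the grasp point (between the pads) lies 8 mm behind it; z points along the fingers, y is the line along which they close (so a half turn about z gives the same grasp; the last joint's range is limited). The gripper opens to 85 mm and grips with 20 to 120 N. Pads are 22 mm wide; open, the fingers measure 114 mm over their backs; the gripper's body (76 mm by 85 mm) begins 54 mm behind the grasp point. The pads swing forward as they close: fully open they stand 13 mm farther back than shut.
Start: joints at [-1.287, 0.469, -0.049, 1.532, 0.024, 1.141, -0.082], TCP at [0.208, 0.642, 0.242] pointing down, gripper open.
Joint ranges: [-2.59, 2.59], [-0.33, 1.99], [-1.39, 1.29], [0.1, 2.45], [-1.04, 4.18], [0.21, 1.99], [-2.66, 2.66]. Speed limits (rad/s): [2.57, 2.57, 3.14, 3.14, 3.14, 3.14, 3.14].

### API

Orientations are given as a unit quaternion [x, y, z, w].
In Python, from station import readout, optics, order, finder gives the robot as it stands.
- The arm moves only by the shell command python3 -m jog 'ROWS' [FORCE]. ROWS is JSON, a list of rows, each a list of 3 entries, a list of its own where there are three numbers: the shift along the world's x, y, z in cm, then the turn about the world's z in rad, then the opening, from 0 (shut) to 1 (fully open). A call has 1 to 5 rows; each row is the pose to reach, as a shift and turn from the pose commanded when the call began; what a row does not reach only later rows make up. A row lasts 1/10 s, in which the tool goes at most 50 mm and 8.59 degrees, less where a joint would pass 70% of its speed; a pose out of reach is approached as far as the arm can. A call with a gripper value outside its range is refused whole. The fingers move at their own pace and stop on an object; FORCE is the grip in N (left out, the last holds). Time passes only in rows, so rows that repeat a pose let the fingers close. It gives the time, the measured TCP pose, the force, the opening and the grip force at its end, in the units of the state.
- readout.observe(): the state, without advancing time (a new reading comes with each control period).
- optics.grab_frame(name): name is "scene" or "top" or "wrist"; returns the picture (480x640x3 uint8, red, green, blue); there is no depth.
- optics.camera_info(name): a dict with "camera_matrix" (3x3 intrinsics, pixels), "position" and "attitude" of the camera in the world. Camera axes: x right, y down, z forward; pixel columns grow to the right and rows downward; lengths in m; the calibration is good to about 2 mm. The wrist camera is an equidistant fisheye: a pixel r from the principal point sees the ray r / f radians off the axis. A picture is of the moment at which its call begins: read the wrist's pose just before it. camera_info takes no time and is no camera call; for the wrist camera it gives the pose at the moment of the call.
- order.job_done(): hands the job in; it is judged then, once.
Trained networks look in the newest picture that a camera, given by its name, has taken for a name from the list of things; names that differ only in an ending like _2 or _b are one class to them, and where a whole thing is asked for, a point or a joint stands for the part that bears it (a point fixed in the world has none). Each returns a list of dicts, best first, with "conf" (0 to 1); they miss things now and then, are a little off and sometimes report something else, mostly with a low value. They report only what shows in the picture. A call takes as long as a camera call.
- finder.recognise(name, camera): "position" ([column, row] in pixels, amid what is visible of it).
- finder.regions_of(name, camera): "mask" (480x640 bool, what is visible of it) and "position" ([column, row] in pixels, amid what is visible of it).
The state is a dict: "time_s": time; "joint_positions": joint angles; "qd": joint speeds; "effort": joint torques, N m; "ee_pos": TCP position; "orientation": TCP orientation; "ft_force": force on the tool from outside, world axes, zero at the start; "torque": the same for the moment, N m; "gripper_width": finger opening in m; "gripper_force": force on a finger pad.
Only numpy, scipy, OpenCV 4.12 (cv2) and the standard library are available. Lean on these libraries where they do the work, as an engineer would, in place of code of your own. Each camera call takes 0.05 s, during which the arm holds its last target. There are 200 camera calls.

## Working session

There is one attempt and no reset: what is moved stays moved. The work goes in short steps, Python scripts to look and compute and a shell command to move; the robot and the scene stay as the last step left them, time stands still between calls to the robot, and variables do not carry over. Pictures are saved under pics/ and viewed, at most 14 in all, crops included, and the job is handed in when it is done.

```bash
mkdir -p pics; ls
python3 - <<'E'
from station import readout, optics
import cv2,numpy as np
s=readout.observe()
print(s['time_s'],s['ee_pos'],s['orientation'],s['gripper_width'])
for c in ["scene","top"]:
    f=optics.grab_frame(c); cv2.imwrite(f'pics/{c}0.png',f[:,:,::-1])
    i=optics.camera_info(c); print(c,i)
E
```

```text
pics
0.0 [0.20754396 0.64170997 0.2412593 ] [ 1.55773500e-01  9.87792313e-01 -9.74552387e-04 -1.13497156e-04] 0.08571704361770166
scene {'camera_matrix': array([[541.8098177 ,   0.        , 318.20369403],
       [  0.        , 541.8098177 , 239.562283  ],
       [  0.        ,   0.        ,   1.        ]]), 'position': array([-0.07371977,  0.47648645,  0.65123689]), 'attitude': array([-0.41056841,  0.8017963 , -0.38899026,  0.19298406])}
top {'camera_matrix': array([[494.58090734,   0.        , 324.88853759],
       [  0.        , 494.58090734, 247.03176504],
       [  0.        ,   0.        ,   1.        ]]), 'position': array([0.41416275, 0.03380691, 1.1573815 ]), 'attitude': array([ 0.70996945, -0.70241369,  0.037882  , -0.03351635])}
```

View pics/scene0.png

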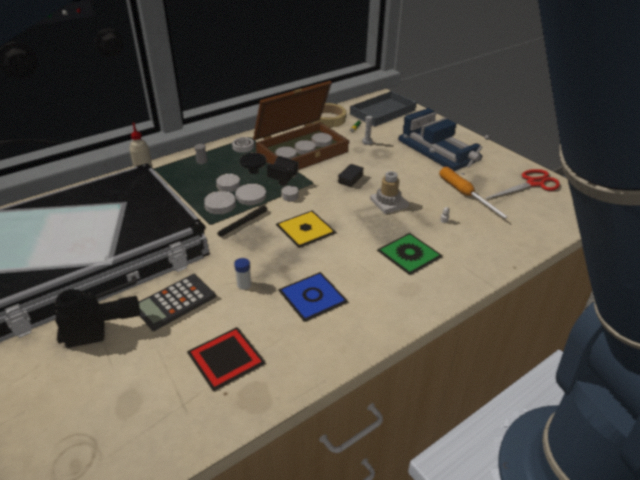

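View pics/top0.png

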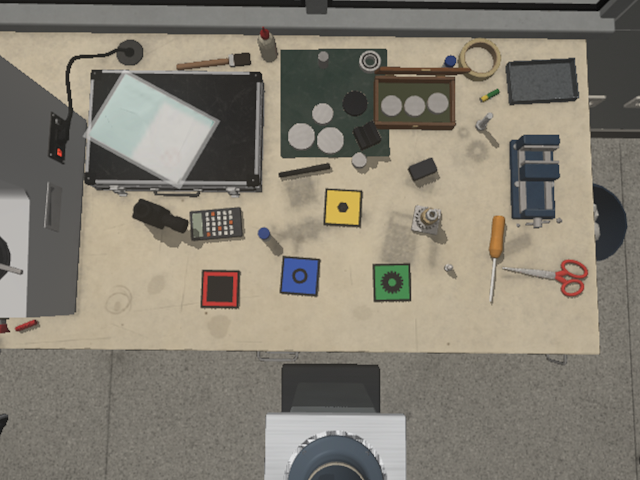

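```bash
cat > h.py <<'E'
from station import readout, optics, order, finder
import cv2,numpy as np
from scipy.spatial.transform import Rotation as R
def ray(ci,px,fish=False):
    K=np.array(ci['camera_matrix']); u=np.atleast_2d(px).astype(float)
    x=(u[:,0]-K[0,2])/K[0,0]; y=(u[:,1]-K[1,2])/K[1,1]
    if fish:
        r=np.hypot(x,y)+1e-12; d=np.c_[np.sin(r)*x/r,np.sin(r)*y/r,np.cos(r)]
    else: d=np.c_[x,y,np.ones_like(x)]
    return R.from_quat(ci['attitude']).apply(d)
def toz(ci,px,z,fish=False):
    d=ray(ci,px,fish); p=np.array(ci['position'])
    return (p+d*((z-p[2])/d[:,2])[:,None])[:,:2]
def topx(ci,P,fish=False):
    K=np.array(ci['camera_matrix']); c=R.from_quat(ci['attitude']).inv().apply(np.atleast_2d(P)-ci['position'])
    if fish:
        r=np.hypot(c[:,0],c[:,1]); a=np.arctan2(r,c[:,2]); q=c[:,:2]/r[:,None]*a[:,None]
    else: q=c[:,:2]/c[:,2:]
    return q*[K[0,0],K[1,1]]+[K[0,2],K[1,2]]
def look(name,cam,z,n=1):
    "grabbed already; mask -> outline at height z: min area rect centre, size, angle"
    ci=optics.camera_info(cam); out=[]
    for d in finder.regions_of(name,cam)[:n]:
        cs,_=cv2.findContours(d['mask'].astype(np.uint8),cv2.RETR_EXTERNAL,cv2.CHAIN_APPROX_NONE)
        if not cs: continue
        c=max(cs,key=cv2.contourArea)[:,0,:]
        w=toz(ci,c,z,cam=='wrist')
        (cx,cy),(a,b),t=cv2.minAreaRect((w*1000).astype(np.float32))
        (ex,ey),er=cv2.minEnclosingCircle((w*1000).astype(np.float32))
        out.append((round(d['conf'],2),np.round(d['position'],1).tolist(),'rect',round(cx,1),round(cy,1),round(a,1),round(b,1),'ang',round(t,1),'circ',round(ex,1),round(ey,1),round(er,1)))
    return out
E
python3 - <<'E'
from h import *
for cam in ['top','scene']:
    optics.grab_frame(cam)
    for n,z in [('hex_pad',.004),('ring_pad',.004),('gear_pad',.004),('square_pad',.004),('nut',.071),('bushing',.058),('gear',.028),('square_block',.012),('vial',.052),('indenter',.0)]:
        print(cam,n,look(n,cam,z,2))
E
```

```text
top hex_pad [(0.83, [340.9, 209.8], 'rect', 625.4, -12.0, 87.2, 87.9, 'ang', 87.9, 'circ', 625.8, -11.1, 57.4)]
top ring_pad [(0.73, [301.1, 276.4], 'rect', 463.4, 86.4, 91.4, 89.6, 'ang', 86.4, 'circ', 462.8, 87.0, 59.8)]
top gear_pad [(0.58, [391.1, 282.2], 'rect', 449.9, -128.7, 86.0, 90.8, 'ang', 0.6, 'circ', 450.7, -128.1, 59.7), (0.36, [432.6, 215.4], 'rect', 610.0, -222.7, 20.0, 23.8, 'ang', 45.3, 'circ', 610.0, -222.7, 12.1)]
top square_pad [(0.63, [219.7, 290.0], 'rect', 430.7, 271.1, 88.0, 87.6, 'ang', 89.7, 'circ', 431.0, 270.6, 58.9)]
top nut [(0.66, [434.6, 212.3], 'rect', 603.7, -211.7, 17.3, 9.6, 'ang', 44.7, 'circ', 602.3, -210.7, 9.0)]
top bushing [(0.65, [424.6, 219.0], 'rect', 591.9, -197.3, 35.1, 25.0, 'ang', 31.9, 'circ', 593.9, -200.4, 18.4)]
top gear [(0.71, [423.3, 224.3], 'rect', 593.0, -200.5, 49.8, 33.9, 'ang', 37.7, 'circ', 597.1, -205.4, 25.1)]
top square_block [(0.56, [416.5, 223.9], 'rect', 596.4, -207.2, 61.8, 60.6, 'ang', 81.1, 'circ', 596.5, -207.5, 39.6)]
top vial [(0.71, [264.1, 235.0], 'rect', 552.6, 165.4, 30.5, 25.4, 'ang', 46.3, 'circ', 552.3, 
[... 965 characters left out ...]
', 593.4, -199.8, 19.5)]
scene bushing [(0.84, [391.4, 190.3], 'rect', 577.7, -182.5, 34.1, 62.0, 'ang', 44.4, 'circ', 578.0, -184.3, 32.5)]
scene gear [(0.74, [388.4, 199.9], 'rect', 585.7, -190.5, 49.7, 53.7, 'ang', 47.1, 'circ', 588.7, -193.9, 32.0)]
scene square_block [(0.51, [389.0, 205.3], 'rect', 590.2, -198.5, 62.6, 67.9, 'ang', 80.2, 'circ', 589.2, -195.1, 39.3), (0.41, [242.8, 271.5], 'rect', 572.3, 162.6, 28.6, 83.0, 'ang', 62.7, 'circ', 572.5, 162.9, 41.7)]
scene vial [(0.8, [241.9, 272.1], 'rect', 532.9, 181.6, 24.9, 74.8, 'ang', 60.8, 'circ', 533.0, 181.9, 37.6)]
scene indenter [(0.66, [440.5, 213.6], 'rect', 500.1, -271.7, 16.2, 55.7, 'ang', 43.2, 'circ', 500.8, -271.1, 28.3)]
```

```bash
for i in 1; do :; done
python3 -m jog '[[[1.6,-3.4,0],0,1],[[3.2,-6.8,0],0,1],[[4.8,-10.2,0],0,1],[[6.4,-13.6,0],0,1],[[8,-17,0],0,1]]'
python3 -m jog '[[[1.6,-3.4,0],0,1],[[3.2,-6.8,0],0,1],[[4.8,-10.2,0],0,1],[[6.4,-13.6,0],0,1],[[8,-17,0],0,1]]'
python3 -c "
from h import *
print(optics.camera_info('wrist'))
f=optics.grab_frame('wrist');cv2.imwrite('pics/w1.png',f[:,:,::-1])
for n in ['square_pad','ring_pad','hex_pad']: print(n,look(n,'wrist',.004))
"
```

```text
time_s: 1.7
ee_pos: [0.2882, 0.4709, 0.2425]
orientation: [0.156, 0.988, 0.0, 0.0]
ft_force: [0.6, 0.1, -0.1]
gripper_width: 0.0856
gripper_force: 0.0
time_s: 2.2
ee_pos: [0.3682, 0.3009, 0.2427]
orientation: [0.156, 0.988, 0.0, 0.0]
ft_force: [-0.2, 0.5, -0.2]
gripper_width: 0.0854
gripper_force: 0.0
{'camera_matrix': array([[371.64829954,   0.        , 322.54477067],
       [  0.        , 371.64829954, 236.46800478],
       [  0.        ,   0.        ,   1.        ]]), 'position': array([0.29781736, 0.32348818, 0.37450585]), 'attitude': array([0.79946774, 0.58270281, 0.0861912 , 0.11781274])}
square_pad [(0.74, [315.0, 261.2], 'rect', 435.5, 263.5, 89.3, 89.8, 'ang', 89.7, 'circ', 435.1, 263.6, 60.7)]
ring_pad [(0.64, [164.2, 310.7], 'rect', 429.7, 75.7, 46.4, 102.0, 'ang', 24.7, 'circ', 448.1, 84.2, 51.1)]
hex_pad [(0.74, [62.6, 344.6], 'rect', 449.3, -128.5, 84.3, 93.7, 'ang', 4.0, 'circ', 451.1, -128.0, 59.2)]
```

View pics/w1.png

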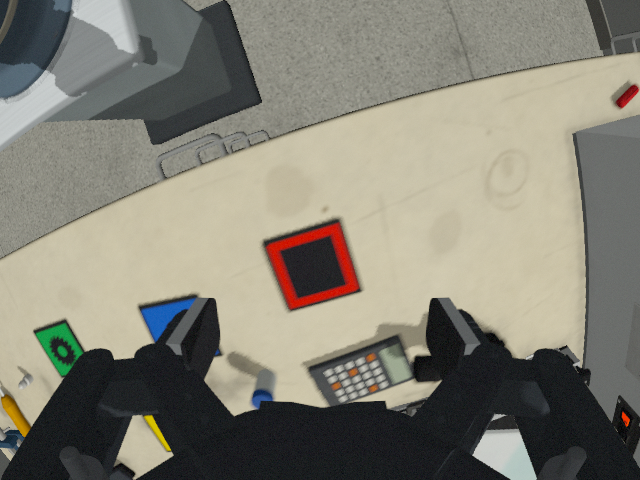

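```bash
python3 - <<'E'
s=open('h.py').read()
s=s.replace("def look(name,cam,z,n=1):","CI={}\ndef grab(cam,save=None):\n    CI[cam]=optics.camera_info(cam); f=optics.grab_frame(cam)\n    if save: cv2.imwrite(f'pics/{save}.png',f[:,:,::-1])\n    return f\ndef look(name,cam,z,n=1):").replace("    ci=optics.camera_info(cam); out=[]","    ci=CI[cam]; out=[]")
open('h.py','w').write(s)
E
python3 -c "
from h import *
f=grab('wrist')
for n in ['square_pad']: print(n,look(n,'wrist',.004))
"
python3 -m jog '[[[1.6,-3.4,0],0,1],[[3.2,-6.8,0],0,1],[[4.8,-10.2,0],0,1],[[6,-13.2,0],0,1],[[6,-13.2,0],0,1]]'
python3 -c "
from h import *
f=grab('wrist')
for n in ['ring_pad','gear_pad','hex_pad']: print(n,look(n,'wrist',.004))
"
python3 -m jog '[[[1.6,-3.4,0],0,1],[[3.2,-6.8,0],0,1],[[4.8,-10.2,0],0,1],[[6.4,-13.6,0],0,1],[[8,-17,0],0,1]]'
python3 -m jog '[[[1.6,-3.4,0],0,1],[[3.2,-6.8,0],0,1],[[4.8,-10.2,0],0,1],[[4.8,-15,0],0,1],[[4.8,-15,0],0,1]]'
python3 -m jog '[[[0,0,0],0,1]]'
python3 -c "
from h import *
f=grab('wrist','w2'); print(CI['wrist']['position'])
for n,z in [('gear_pad',.004),('hex_pad',.004),('nut',.071),('bushing',.058),('gear',.028),('square_block',.012),('indenter',0)]: print(n,look(n,'wrist',z))
"
```

```text
square_pad [(0.79, [318.5, 261.0], 'rect', 432.5, 271.9, 88.0, 88.2, 'ang', 90.0, 'circ', 432.5, 271.9, 60.1)]
time_s: 3.0
ee_pos: [0.429, 0.1674, 0.2424]
orientation: [0.158, 0.987, -0.001, 0.0]
ft_force: [-0.8, 0.2, 0.1]
gripper_width: 0.0856
gripper_force: 0.0
ring_pad [(0.74, [263.3, 252.8], 'rect', 464.7, 87.3, 87.6, 88.0, 'ang', 86.0, 'circ', 465.0, 87.7, 60.1)]
gear_pad [(0.75, [113.2, 294.8], 'rect', 452.3, -125.7, 90.5, 92.2, 'ang', 3.3, 'circ', 451.5, -127.6, 59.9)]
hex_pad [(0.9, [241.4, 384.4], 'rect', 622.1, -4.7, 86.8, 87.4, 'ang', 8.1, 'circ', 628.7, -2.9, 56.4)]
time_s: 3.7
ee_pos: [0.5083, 0.0011, 0.2423]
orientation: [0.154, 0.988, 0.0, 0.0]
ft_force: [0.1, 0.0, 1.1]
gripper_width: 0.0853
gripper_force: 0.0
time_s: 4.2
ee_pos: [0.5554, -0.1559, 0.2424]
orientation: [0.16, 0.987, -0.002, 0.0]
ft_force: [-0.3, -0.9, -0.6]
gripper_width: 0.0852
gripper_force: 0.0
time_s: 4.3
ee_pos: [0.5559, -0.1492, 0.2419]
orientation: [0.156, 0.988, 0.0, -0.0]
ft_force: [0.4, 0.6, 0.2]
gripper_width: 0.0853
gripper_force: 0.0
[ 0.48571116 -0.12657077  0.37385761]
gear_pad [(0.91, [312.7, 100.3], 'rect', 452.3, -127.7, 88.0, 89.4, 'ang', 1.4, 'circ', 452.5, -127.8, 60.8)]
hex_pad [(0.88, [462.0, 224.3], 'rect', 627.0, -12.2, 90.6, 89.1, 'ang', 87.3, 'circ', 627.0, -13.0, 61.3)]
nut [(0.64, [277.6, 281.3], 'rect', 599.4, -206.5, 24.5, 27.8, 'ang', 70.3, 'circ', 599.3, -206.9, 14.7)]
bushing [(0.91, [276.2, 265.0], 'rect', 593.5, -202.2, 35.9, 36.9, 'ang', 55.3, 'circ', 595.5, -204.4, 21.4)]
gear [(0.97, [288.2, 252.5], 'rect', 593.5, -201.5, 51.2, 41.3, 'ang', 56.4, 'circ', 597.6, -205.0, 26.4)]
square_block [(0.7, [286.9, 240.5], 'rect', 596.6, -206.9, 61.7, 61.9, 'ang', 78.3, 'circ', 597.6, -206.1, 40.7)]
indenter [(0.75, [198.2, 174.7], 'rect', 488.1, -263.0, 17.1, 25.7, 'ang', 5.4, 'circ', 487.6, -263.1, 13.0)]
```

View pics/w2.png

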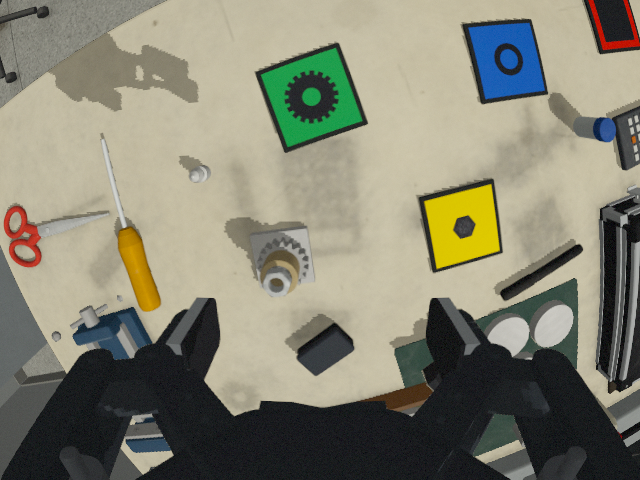

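```bash
python3 -m jog '[[[2,-2.8,-3],0,1],[[4,-5.6,-6],0,1],[[4,-5.6,-6],0,1],[[4,-5.6,-6],0,1]]'
python3 -c "
from h import *
f=grab('wrist'); print(CI['wrist']['position'])
for n,z in [('nut',.071),('bushing',.058),('gear',.028),('square_block',.012)]: print(n,look(n,'wrist',z))
p=topx(CI['wrist'],[[.599,-.206,.04]],True)[0].astype(int);print(p)
c=f[p[1]-65:p[1]+65,p[0]-80:p[0]+80];cv2.imwrite('pics/w3.png',cv2.resize(c,None,fx=5,fy=4.6,interpolation=cv2.INTER_CUBIC)[:,:,::-1])
"
```

```text
time_s: 5.1
ee_pos: [0.5953, -0.2058, 0.1813]
orientation: [0.156, 0.988, 0.0, -0.001]
ft_force: [0.1, -0.0, 1.3]
gripper_width: 0.0854
gripper_force: 0.0
[ 0.52525345 -0.18306637  0.31334312]
nut [(0.75, [322.9, 252.9], 'rect', 601.0, -208.1, 28.0, 26.0, 'ang', 23.0, 'circ', 600.6, -208.4, 14.7)]
bushing [(0.77, [319.6, 223.0], 'rect', 594.9, -203.8, 35.1, 32.2, 'ang', 56.6, 'circ', 597.2, -204.8, 20.1)]
gear [(0.58, [327.5, 209.9], 'rect', 593.5, -202.5, 49.0, 35.7, 'ang', 62.2, 'circ', 600.0, -206.2, 25.6)]
square_block [(0.93, [315.0, 199.1], 'rect', 598.0, -207.6, 60.4, 61.2, 'ang', 80.3, 'circ', 598.1, -207.6, 41.1)]
[323 230]
```

View pics/w3.png

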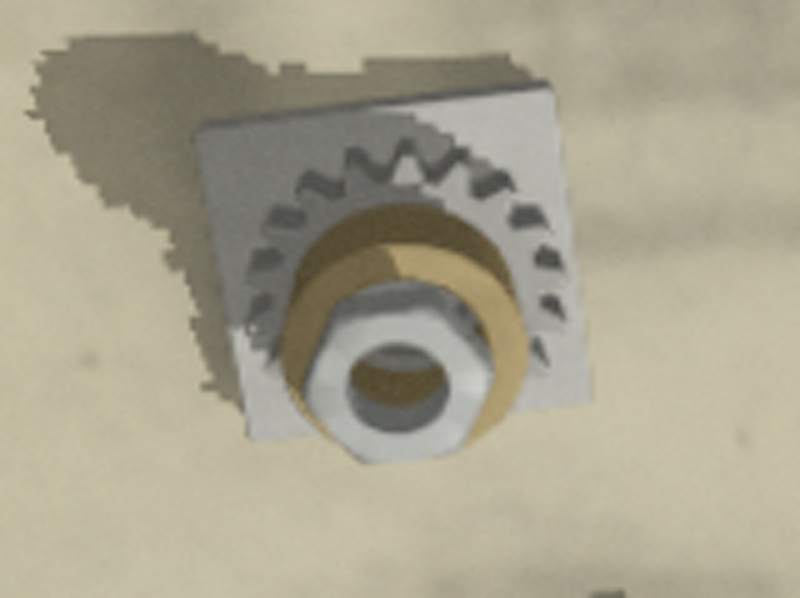

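```bash
python3 -c "
from h import *
f=grab('wrist'); ci=CI['wrist']
p=topx(ci,[[.599,-.206,.04]],True)[0].astype(int); o=p-[80,65]
c=np.array([(335,318),(435,310),(492,380),(460,455),(362,463),(303,390)])/[5,4.6]+o
w=toz(ci,c,.071,True)*1000; print(w.round(1)); m=w.mean(0);print(m)
a=np.degrees(np.arctan2(*(w-m).T[::-1]));print(a, 'corner ang mod60', a%60, np.linalg.norm(w-m,axis=1))
# mask based: best hexagon rotation by projecting mask
ms=finder.regions_of('nut','wrist')[0]['mask']
cs,_=cv2.findContours(ms.astype(np.uint8),0,cv2.CHAIN_APPROX_NONE)
w=toz(ci,max(cs,key=len)[:,0],.071,True)*1000
for t in range(0,180,10):
    u=np.array([np.cos(np.radians(t)),np.sin(np.radians(t))]);q=w@u;print(t,round(np.ptp(q),1),end='; ')
"
```

```text
[[ 590.2 -213.2]
 [ 593.2 -199.8]
 [ 606.1 -195.6]
 [ 616.3 -203.4]
 [ 613.3 -216.9]
 [ 599.6 -221. ]]
[ 603.11587567 -208.31474178]
[-159.18940235  139.28422876   76.8884718    20.59781635  -40.12979283
 -105.45352543] corner ang mod60 [20.81059765 19.28422876 16.8884718  20.59781635 19.87020717 14.54647457] [13.80670667 13.06748157 13.09721135 14.05824549 13.33729286 13.20141478]
0 27.8; 10 28.7; 20 28.7; 30 28.0; 40 27.0; 50 25.3; 60 25.4; 70 26.2; 80 27.0; 90 27.1; 100 26.6; 110 25.9; 120 26.4; 130 27.7; 140 28.4; 150 28.2; 160 27.3; 170 27.2;
```

```bash
python3 -m jog '[[[0.6,-0.2,0],-0.14,0.5],[[0.6,-0.2,-3],-0.28,0.5],[[0.6,-0.2,-6],-0.41,0.5],[[0.6,-0.2,-7],-0.41,0.5],[[0.6,-0.2,-7],-0.41,0.5]]' 40
python3 -c "
from h import *
print(readout.observe()['ee_pos']); f=grab('wrist'); ci=CI['wrist']
print(look('nut','wrist',.071))
c=f[170:430,160:480];cv2.imwrite('pics/w4.png',cv2.resize(c,None,fx=2.4,fy=2.3)[:,:,::-1])
"
```

```text
time_s: 5.95
ee_pos: [0.6009, -0.2069, 0.1112]
orientation: [0.352, 0.936, -0.0, -0.001]
ft_force: [1.2, 0.2, -0.7]
gripper_width: 0.0427
gripper_force: 0.0
[ 0.60090628 -0.20689227  0.11123754]
[(0.63, [322.0, 286.6], 'rect', 600.5, -207.3, 23.3, 29.1, 'ang', 50.1, 'circ', 600.9, -206.8, 14.6)]
```

View pics/w4.png

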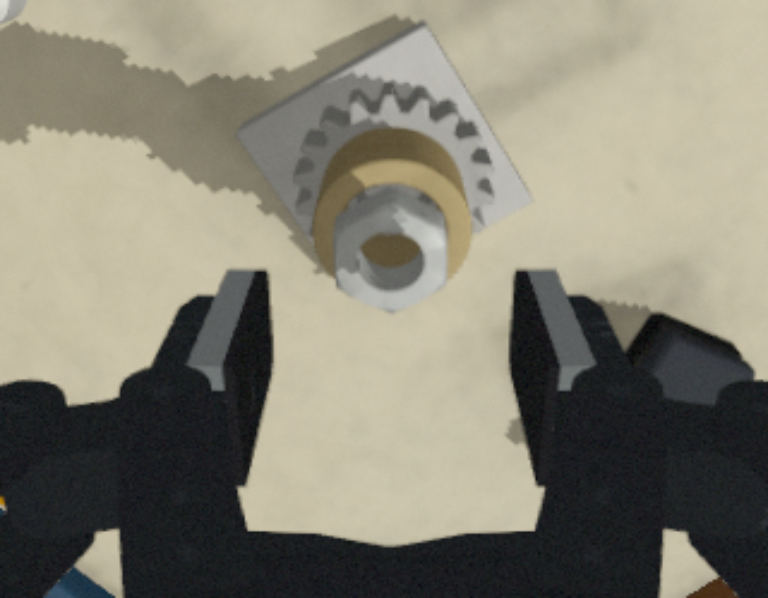

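```bash
python3 -m jog '[[[0,0,-2],0,0.5],[[0,0,-3.9],0,0.5],[[0,0,-3.9],0,0.5],[[0,0,-3.9],0,0.35],[[0,0,-3.9],0,0.2]]' 40
python3 -m jog '[[[0,0,0],0,0.2],[[0,0,0],0,0.15],[[0,0,0],0,0.15],[[0,0,0],0,0.15],[[0,0,0],0,0.15]]' 40
```

```text
time_s: 6.55
ee_pos: [0.603, -0.2085, 0.0754]
orientation: [0.353, 0.935, 0.0, 0.002]
ft_force: [-0.6, 0.3, -0.1]
gripper_width: 0.0218
gripper_force: 39.1
time_s: 7.05
ee_pos: [0.603, -0.2085, 0.0753]
orientation: [0.354, 0.935, 0.0, 0.002]
ft_force: [-0.3, -0.2, 6.8]
gripper_width: 0.0218
gripper_force: 39.8
```

```bash
python3 -c "
from h import *
s=readout.observe();print(s['ee_pos'],s['ft_force'],s['torque'],s['effort'].round(1)); f=grab('wrist'); ci=CI['wrist']
print(look('nut','wrist',.071))
c=f[170:430,160:480];cv2.imwrite('pics/w5.png',cv2.resize(c,None,fx=2.4,fy=2.3)[:,:,::-1])
"
```

```text
[ 0.60297689 -0.20845127  0.07532354] [-0.34338537 -0.15481247  6.78311077] [-0.04583714  0.06359832 -0.02014483] [ -0.1 -46.2   6.3 -15.9  -0.1  -0.1   0. ]
[(0.72, [320.8, 315.4], 'rect', 601.2, -206.7, 22.0, 30.4, 'ang', 45.4, 'circ', 601.2, -206.7, 15.2)]
```

View pics/w5.png

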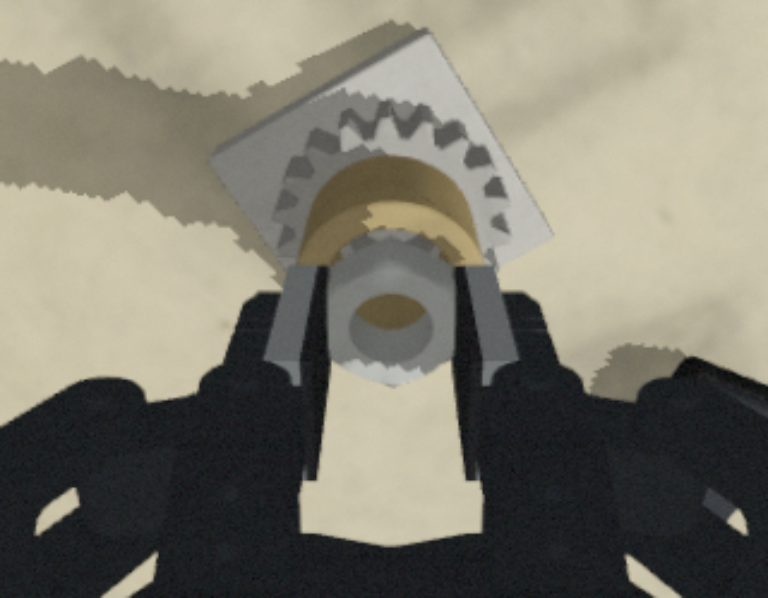

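```bash
python3 -m jog '[[[0,0,1],0,0.15],[[0,0,3],0,0.15],[[0,0,6],0,0.15],[[0.4,3,6],0,0.15],[[0.8,6,6],0,0.15]]' 40
python3 -m jog '[[[0,0,0],0,0.15],[[0,0,0],0,0.15]]' 40
python3 - <<'E'
from h import *
f=grab('wrist','w6'); ci=CI['wrist']
print(look('hex_pad','wrist',.004))
print(look('nut','wrist',.12)); print(look('bushing','wrist',.058))
for d in finder.regions_of('hex_pad','wrist')[:1]:
    cs,_=cv2.findContours(d['mask'].astype(np.uint8),0,cv2.CHAIN_APPROX_NONE)
    m=np.zeros((480,640),np.uint8); cv2.fillConvexPoly(m,cv2.convexHull(max(cs,key=len)),1)
    m=cv2.erode(m,np.ones((3,3)),iterations=5)
    b=((f[:,:,0]<90)&(m>0)).astype(np.uint8)
    cs,_=cv2.findContours(b,0,cv2.CHAIN_APPROX_NONE); c=max(cs,key=len)[:,0]
    w=toz(ci,c,.004,True)*1000; print('sil',len(c),w.mean(0),w.min(0),w.max(0))
    e=w-(w.min(0)+w.max(0))/2
    for t in range(0,180,10):
        u=np.array([np.cos(np.radians(t)),np.sin(np.radians(t))]);print(t,round(np.ptp(w@u),1),end='; ')
    a=np.arctan2(e[:,1],e[:,0]); r=np.hypot(*e.T); print('corner',np.degrees(np.angle((r-r.mean())@np.exp(6j*a)))/6)
E
```

```text
time_s: 7.65
ee_pos: [0.6101, -0.1484, 0.1353]
orientation: [0.355, 0.935, 0.0, 0.001]
ft_force: [-0.5, 0.8, -1.4]
gripper_width: 0.0219
gripper_force: 39.2
time_s: 7.85
ee_pos: [0.6098, -0.1466, 0.1337]
orientation: [0.353, 0.936, 0.0, -0.0]
ft_force: [-0.1, -1.4, 0.2]
gripper_width: 0.0219
gripper_force: 39.2
[(0.78, [471.8, 132.9], 'rect', 627.1, -12.5, 88.1, 88.5, 'ang', 87.4, 'circ', 627.0, -12.9, 60.5)]
[(0.84, [326.0, 297.2], 'rect', 611.5, -147.6, 22.5, 32.4, 'ang', 47.3, 'circ', 611.2, -148.0, 16.2)]
[(0.8, [239.9, 288.9], 'rect', 597.2, -202.3, 32.0, 47.4, 'ang', 14.7, 'circ', 598.2, -202.1, 23.9)]
sil 87 [627.77867653 -12.16994798] [616.20423769 -24.69475707] [639.34255163   0.65827289]
0 23.1; 10 24.3; 20 25.2; 30 25.3; 40 24.7; 50 23.3; 60 23.1; 70 24.3; 80 25.2; 90 25.4; 100 24.8; 110 23.9; 120 23.0; 130 24.5; 140 25.3; 150 25.5; 160 25.0; 170 23.9; corner 28.50547495955263
```

View pics/w6.png

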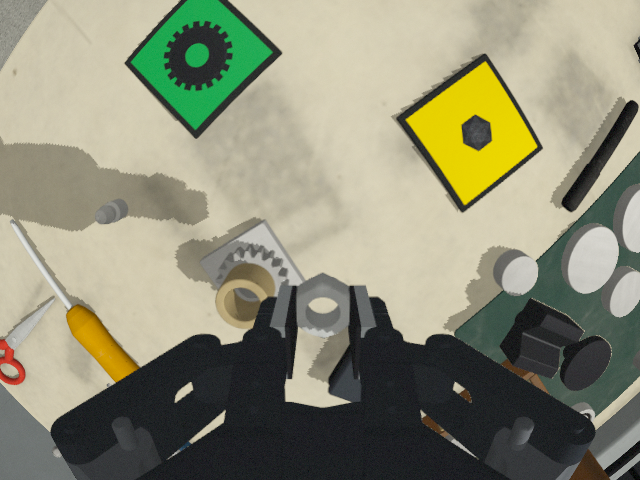

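Run:
```python
from h import *
f=grab('wrist'); ci=CI['wrist'];s=readout.observe();print(s['ee_pos'],ci['position'])
z=s['ee_pos'][2]-.0043
for p in [(323,306),(322,274),(323,335)]: print(p,toz(ci,[p],z,True)*1000)
P=np.array(s['ee_pos'])
print('proj of TCP-centred nut top',topx(ci,[[P[0],P[1],z]],True))
c=f[255:355,260:390];cv2.imwrite('pics/w7.png',cv2.resize(c,None,fx=5.5,fy=5.5,interpolation=cv2.INTER_CUBIC)[:,:,::-1])
```

```text
[ 0.60936433 -0.14886775  0.13337457] [ 0.55391848 -0.10019323  0.26530682]
(323, 306) [[ 607.17666145 -147.08221785]]
(322, 274) [[ 596.18422206 -137.91771607]]
(323, 335) [[ 617.76543158 -156.41804745]]
proj of TCP-centred nut top [[323.25974065 312.0036655 ]]
```

View pics/w7.png

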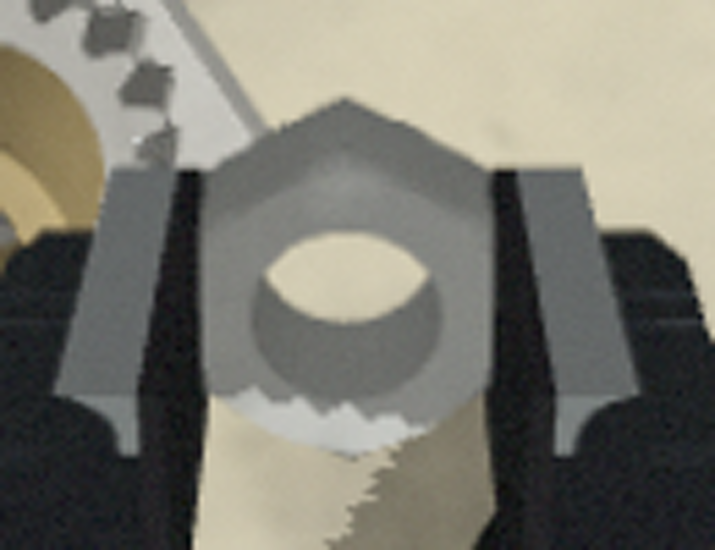

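```bash
python3 -m jog '[[[0.5,4.5,0],0.08,0.15],[[1.2,9,0],0.165,0.15],[[1.8,13.6,-3],0.165,0.15],[[1.8,13.6,-7],0.165,0.15],[[1.8,13.6,-9],0.165,0.15]]' 40
python3 -m jog '[[[0,0,0],0,0.15],[[0,0,0],0,0.15],[[0,0,0],0,0.15]]' 40
python3 - <<'E'
from h import *
for i in range(2):
  s=readout.observe();print(s['ee_pos']);f=grab('wrist')
print(look('hex_pad','wrist',.004))
E
```

```text
time_s: 8.65
ee_pos: [0.626, -0.0087, 0.0401]
orientation: [0.273, 0.962, -0.0, -0.002]
ft_force: [0.2, -0.6, -1.3]
gripper_width: 0.0217
gripper_force: 39.3
time_s: 8.95
ee_pos: [0.629, -0.0129, 0.0451]
orientation: [0.276, 0.961, 0.0, 0.002]
ft_force: [0.1, 0.2, 1.6]
gripper_width: 0.0216
gripper_force: 39.3
[ 0.62899739 -0.01285005  0.0450724 ]
[ 0.62896443 -0.01265305  0.04517193]
[(0.76, [326.9, 247.7], 'rect', 627.6, -11.9, 87.8, 88.3, 'ang', 87.2, 'circ', 627.2, -11.5, 60.7)]
```

```bash
python3 -m jog '[[[-0.15,0.05,-1],0,0.15],[[-0.15,0.05,-2],0,0.15],[[-0.15,0.05,-2.4],0,0.15],[[-0.15,0.05,-2.4],0,0.15],[[-0.15,0.05,-2.4],0,0.15]]' 40
python3 -m jog '[[[0,0,0],0,0.25],[[0,0,0],0,0.45],[[0,0,0],0,0.45],[[0,0,2],0,0.45],[[0,0,5],0,0.45]]' 40
python3 -m jog '[[[0,0,3],0,0.45],[[-1,-1,7],0,0.8],[[-1,-1,7],0,0.8],[[-1,-1,7],0,0.8]]' 40
python3 - <<'E'
from h import *
f=grab('wrist')
print(readout.observe()['ee_pos'],look('hex_pad','wrist',.004),look('nut','wrist',.017))
c=f[150:350,200:460];cv2.imwrite('pics/w8.png',cv2.resize(c,None,fx=2.8,fy=2.8,interpolation=cv2.INTER_CUBIC)[:,:,::-1])
E
```

```text
time_s: 9.6
ee_pos: [0.6258, -0.0111, 0.0212]
orientation: [0.275, 0.961, 0.001, -0.001]
ft_force: [-5.7, 1.7, 18.1]
gripper_width: 0.0216
gripper_force: 41.3
time_s: 10.1
ee_pos: [0.6242, -0.0111, 0.0672]
orientation: [0.275, 0.961, -0.001, -0.003]
ft_force: [0.4, -0.5, 0.3]
gripper_width: 0.0387
gripper_force: 0.0
time_s: 10.5
ee_pos: [0.6163, -0.0214, 0.1396]
orientation: [0.276, 0.961, 0.0, 0.0]
ft_force: [0.3, 0.2, 0.3]
gripper_width: 0.0682
gripper_force: 0.0
[ 0.61565851 -0.02086987  0.13845517] [(0.94, [343.8, 228.1], 'rect', 627.3, -12.0, 89.1, 89.2, 'ang', 87.6, 'circ', 627.5, -11.9, 61.3)] [(0.97, [341.1, 242.9], 'rect', 625.0, -10.7, 23.8, 27.6, 'ang', 58.2, 'circ', 624.5, -11.4, 14.0)]
```

View pics/w8.png

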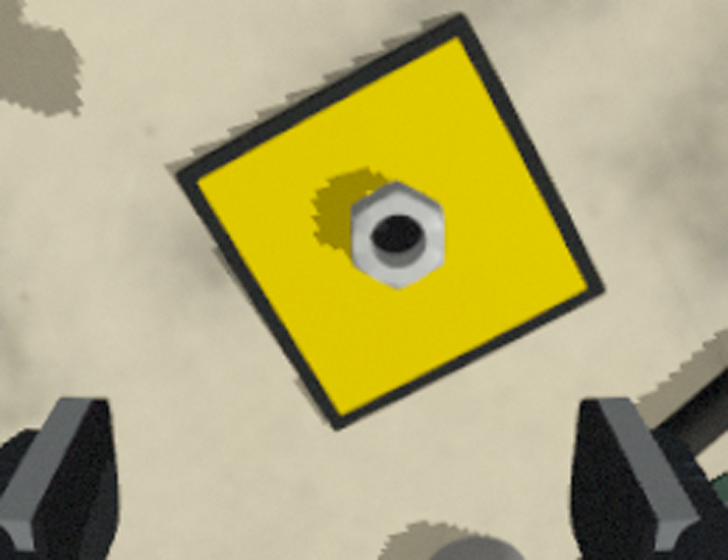

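```bash
python3 -m jog '[[[-0.4,-4.6,0],0,0.8],[[-0.8,-9.2,0],0,0.8],[[-1.2,-13.8,0],0,0.8],[[-1.6,-18.4,0],0,0.8],[[-1.6,-18.4,0],0,0.8]]' 50
python3 -m jog '[[[0,0,0],0,0.8],[[0,0,0],0,0.8]]' 50
cat >> h.py <<'E'
def circle(name,cam,z0,r,h):
    "fit xy of an upright cylinder (z0..z0+h) whose silhouette matches the mask"
    from scipy.optimize import minimize
    ci=CI[cam]; d=finder.regions_of(name,cam)
    if not d: return None
    m=d[0]['mask']; t=np.linspace(0,2*np.pi,60)
    C=np.c_[r*np.cos(t),r*np.sin(t)]
    def f(p):
        P=np.r_[np.c_[C+p,np.full(60,z0)],np.c_[C+p,np.full(60,z0+h)]]
        u=topx(ci,P,cam=='wrist'); g=np.zeros(m.shape,np.uint8)
        cv2.fillConvexPoly(g,cv2.convexHull((u*16).astype(np.int32)),1,shift=4)
        g=g>0; return 1-(g&m).sum()/((g|m).sum()+1)
    v,u=np.nonzero(m); p=toz(ci,[[u.mean(),v.mean()]],z0+h/2,cam=='wrist')[0]
    best=minimize(f,p,method='Nelder-Mead',options=dict(initial_simplex=[p,p+[.006,0],p+[0,.006]],xatol=1e-4))
    return round(d[0]['conf'],2),(best.x*1000).round(1),'iou',round(1-best.fun,3)
E
python3 - <<'E'
from h import *
f=grab('wrist'); print(readout.observe()['ee_pos'])
print('bush',circle('bushing','wrist',.028,.018,.030))
print('gear',circle('gear','wrist',.012,.026,.016),look('gear','wrist',.028),look('square_block','wrist',.012))
E
```

```text
time_s: 11.15
ee_pos: [0.5972, -0.2145, 0.1385]
orientation: [0.281, 0.96, -0.003, -0.0]
ft_force: [-0.3, 0.9, -0.1]
gripper_width: 0.0683
gripper_force: 0.0
time_s: 11.35
ee_pos: [0.6003, -0.2032, 0.138]
orientation: [0.274, 0.962, 0.001, -0.001]
ft_force: [0.7, 1.0, -0.4]
gripper_width: 0.0682
gripper_force: 0.0
[ 0.60047498 -0.2027941   0.13826086]
bush (0.63, array([ 601.4, -207.5]), 'iou', np.float64(0.787))
gear None [] [(0.87, [315.9, 207.7], 'rect', 598.2, -207.6, 60.5, 62.0, 'ang', 79.6, 'circ', 598.6, -207.9, 41.7)]
```

```bash
python3 -m jog '[[[0,-0.4,-2],0,0.8],[[0,-0.4,-5],0,0.7],[[0,-0.4,-8],0,0.65],[[0,-0.4,-9.4],0,0.65],[[0,-0.4,-9.4],0,0.65]]' 50
python3 -m jog '[[[0,0,0],0,0.5],[[0,0,0],0,0.3],[[0,0,0],0,0.3],[[0,0,0],0,0.3],[[0,0,0],0,0.3]]' 50
python3 -m jog '[[[0,0,1],0,0.3],[[0,0,3],0,0.3],[[0,0,6],0,0.3],[[0,0,9],0,0.3],[[0,0,9],0,0.3]]' 50
python3 - <<'E'
from h import *
f=grab('wrist','w9'); s=readout.observe();print(s['ee_pos']); z=s['ee_pos'][2]
print('bush',circle('bushing','wrist',z-.044+.028,.018,.030),circle('gear','wrist',.012,.026,.016))
P=s['ee_pos'];print(topx(CI['wrist'],[[P[0],P[1],z+.014]],True))
c=f[150:350,190:450];cv2.imwrite('pics/w9.png',cv2.resize(c,None,fx=2.9,fy=2.9,interpolation=cv2.INTER_CUBIC)[:,:,::-1])
E
```

```text
time_s: 12.1
ee_pos: [0.599, -0.2082, 0.0434]
orientation: [0.275, 0.961, 0.0, -0.002]
ft_force: [-0.4, -0.1, 0.3]
gripper_width: 0.0552
gripper_force: 0.0
time_s: 12.6
ee_pos: [0.6015, -0.2097, 0.0471]
orientation: [0.275, 0.961, 0.0, 0.002]
ft_force: [-0.5, 0.3, 6.9]
gripper_width: 0.0336
gripper_force: 50.5
time_s: 13.1
ee_pos: [0.6024, -0.2106, 0.1401]
orientation: [0.275, 0.961, 0.0, 0.004]
ft_force: [0.8, -0.1, -0.8]
gripper_width: 0.0338
gripper_force: 50.0
[ 0.60110269 -0.20980576  0.13770776]
bush (0.74, array([ 601.6, -210.1]), 'iou', np.float64(0.872)) (0.63, array([ 601.5, -207. ]), 'iou', np.float64(0.752))
[[322.68114827 329.15063455]]
```

View pics/w9.png

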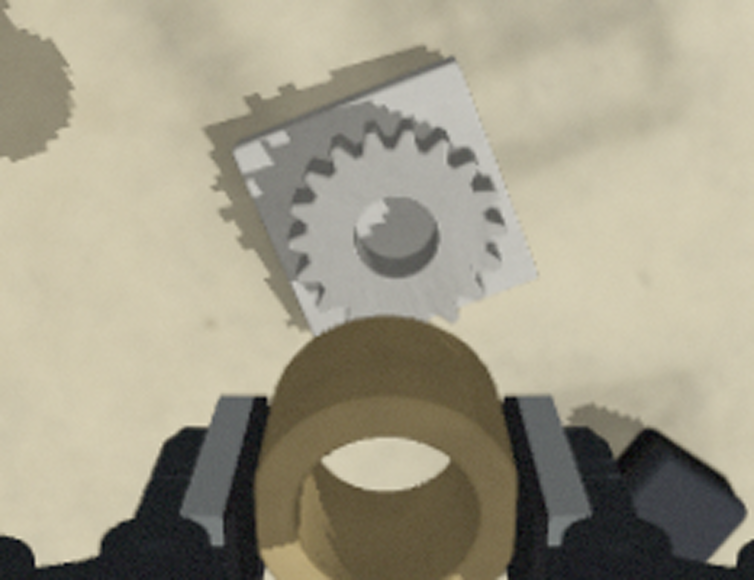

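```bash
python3 -m jog '[[[-1.6,3.6,0],0,0.3],[[-3.4,7.4,0],0,0.3],[[-5.2,11.2,0],0,0.3],[[-7,15,0],0,0.3],[[-8.8,18.8,0],0,0.3]]' 50
python3 -m jog '[[[-1.6,3.6,0],0,0.3],[[-3.2,7.2,-2],0,0.3],[[-4.4,9.6,-4],0,0.3],[[-4.9,10.9,-7],0,0.3],[[-4.9,10.9,-8],0,0.3]]' 50
python3 -m jog '[[[0,0,0],0,0.3],[[0,0,0],0,0.3],[[0,0,0],0,0.3]]' 50
python3 - <<'E'
from h import *
f=grab('wrist')
s=readout.observe();print(s['ee_pos'],s['orientation'])
print(look('ring_pad','wrist',.004)); z=s['ee_pos'][2]; print(circle('bushing','wrist',z-.0191,.018,.03))
E
```

```text
time_s: 13.75
ee_pos: [0.51, -0.0197, 0.1339]
orientation: [0.275, 0.961, -0.001, -0.002]
ft_force: [1.8, 0.8, -1.4]
gripper_width: 0.0334
gripper_force: 50.0
time_s: 14.25
ee_pos: [0.4594, 0.0895, 0.0523]
orientation: [0.273, 0.962, -0.002, -0.003]
ft_force: [-0.3, -1.3, -1.7]
gripper_width: 0.0335
gripper_force: 50.0
time_s: 14.55
ee_pos: [0.4644, 0.0867, 0.0563]
orientation: [0.276, 0.961, 0.0, 0.001]
ft_force: [0.3, -0.6, -2.7]
gripper_width: 0.0336
gripper_force: 50.1
[0.46434561 0.08686803 0.05630457] [2.76289032e-01 9.61073951e-01 5.09664527e-04 9.85265945e-04]
[(0.8, [324.5, 240.3], 'rect', 464.3, 87.4, 87.8, 87.5, 'ang', 86.1, 'circ', 463.9, 87.5, 60.3)]
(0.64, array([463.6,  87.2]), 'iou', np.float64(0.886))
```

```bash
python3 -m jog '[[[0,0.05,-1.2],0,0.3],[[0,0.05,-2.2],0,0.3],[[0,0.05,-3],0,0.3],[[0,0.05,-3.2],0,0.3],[[0,0.05,-3.2],0,0.3]]' 50
python3 -m jog '[[[0,0,0],0,0.3],[[0,0,0],0,0.3],[[0,0,0],0,0.3]]' 50
```

```text
time_s: 15.2
ee_pos: [0.4625, 0.0881, 0.0231]
orientation: [0.275, 0.961, -0.0, -0.001]
ft_force: [-1.8, 1.0, 5.4]
gripper_width: 0.0337
gripper_force: 50.7
time_s: 15.5
ee_pos: [0.4625, 0.0881, 0.0231]
orientation: [0.275, 0.961, -0.0, -0.001]
ft_force: [-2.5, -1.1, 5.8]
gripper_width: 0.0335
gripper_force: 50.7
```

```bash
python3 -m jog '[[[0.1,-0.05,0.15],0,0.3],[[0.1,-0.05,0.15],0,0.3],[[0.1,-0.05,0.15],0,0.3]]' 50
python3 -m jog '[[[0,0,0],0,0.4],[[0,0,0],0,0.5],[[0,0,0],0,0.65],[[0,0,0],0,0.65],[[0,0,3],0,0.65]]' 50
python3 -m jog '[[[0,0,4],0,0.65],[[0,0,8],0,0.8],[[0,0,10],0,0.8],[[0,0,10],0,0.8],[[0,0,10],0,0.8]]' 50
python3 - <<'E'
from h import *
f=grab('wrist')
s=readout.observe();print(s['ee_pos'])
print(look('ring_pad','wrist',.004)); print(circle('bushing','wrist',.004,.018,.03))
c=f[150:350,200:460];cv2.imwrite('pics/w10.png',cv2.resize(c,None,fx=2.8,fy=2.8,interpolation=cv2.INTER_CUBIC)[:,:,::-1])
E
```

```text
time_s: 15.8
ee_pos: [0.4642, 0.0877, 0.0246]
orientation: [0.275, 0.961, -0.0, -0.0]
ft_force: [0.3, 0.2, -1.6]
gripper_width: 0.0333
gripper_force: 50.1
time_s: 16.3
ee_pos: [0.4618, 0.0873, 0.0528]
orientation: [0.275, 0.961, -0.002, -0.003]
ft_force: [0.2, -0.8, 0.5]
gripper_width: 0.0552
gripper_force: 0.0
time_s: 16.8
ee_pos: [0.4639, 0.088, 0.1548]
orientation: [0.275, 0.961, 0.0, 0.0]
ft_force: [0.4, 0.6, 0.4]
gripper_width: 0.0681
gripper_force: 0.0
[0.46339173 0.08774416 0.15406825]
[(0.82, [322.4, 216.9], 'rect', 464.8, 87.3, 88.7, 87.7, 'ang', 86.4, 'circ', 464.1, 87.2, 60.2)]
(0.81, array([462.9,  88.4]), 'iou', np.float64(0.809))
```

View pics/w10.png

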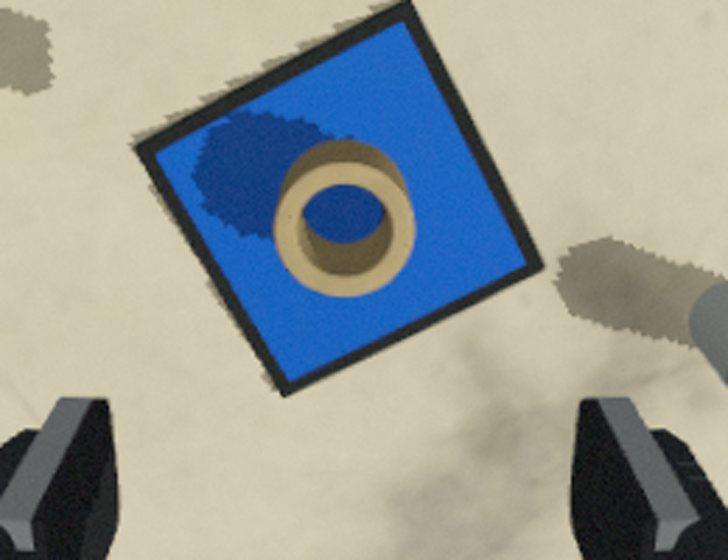

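```bash
python3 -m jog '[[[1.8,-3.8,0],0.08,0.8],[[3.6,-7.6,0],0.16,0.8],[[5.4,-11.4,0],0.24,0.8],[[7.2,-15.2,0],0.32,0.8],[[9,-19,0],0.38,0.8]]' 50
python3 -m jog '[[[1.6,-3.6,0],0,0.8],[[3.2,-7.2,-1],0,0.8],[[4.4,-9.4,-1],0,0.8],[[4.7,-10.3,-1],0,0.8],[[4.7,-10.3,-1],0,0.8]]' 50
python3 -m jog '[[[0,0,0],0,0.8],[[0,0,0],0,0.8],[[0,0,0],0,0.8]]' 50
python3 - <<'E'
from h import *
f=grab('wrist'); print(readout.observe()['ee_pos'],readout.observe()['orientation'])
print('gear',circle('gear','wrist',.012,.026,.016),look('gear','wrist',.028),look('square_block','wrist',.012))
E
```

```text
time_s: 17.45
ee_pos: [0.554, -0.1037, 0.1533]
orientation: [0.087, 0.996, -0.0, -0.001]
ft_force: [0.3, 0.2, -0.1]
gripper_width: 0.0679
gripper_force: 0.0
time_s: 17.95
ee_pos: [0.6005, -0.2064, 0.1436]
orientation: [0.09, 0.996, -0.0, -0.001]
ft_force: [-0.8, -0.8, 0.3]
gripper_width: 0.0682
gripper_force: 0.0
time_s: 18.25
ee_pos: [0.6011, -0.2035, 0.145]
orientation: [0.088, 0.996, 0.001, -0.0]
ft_force: [-0.3, 0.4, -0.3]
gripper_width: 0.0684
gripper_force: 0.0
[ 0.60118016 -0.20377601  0.14507705] [8.78521341e-02 9.96133444e-01 4.01633465e-04 6.17151980e-05]
gear (0.66, array([ 602. , -207.1]), 'iou', np.float64(0.75)) [(0.66, [316.4, 222.1], 'rect', 599.5, -206.6, 51.6, 51.6, 'ang', 36.0, 'circ', 599.7, -206.8, 26.8)] [(0.97, [315.5, 203.9], 'rect', 598.1, -208.0, 59.9, 61.7, 'ang', 80.3, 'circ', 598.6, -207.9, 41.6)]
```

```bash
python3 -m jog '[[[-0.1,-0.3,-3],0,0.85],[[-0.1,-0.3,-7],0,0.85],[[-0.1,-0.3,-10],0,0.85],[[-0.1,-0.3,-11.6],0,0.85],[[-0.1,-0.3,-12],0,0.85]]' 60
python3 -m jog '[[[0,0,0],0,0.85],[[0,0,0],0,0.7],[[0,0,0],0,0.5],[[0,0,0],0,0.45],[[0,0,0],0,0.45]]' 60
python3 -m jog '[[[0,0,0],0,0.45],[[0,0,0],0,0.45]]' 60
```

```text
time_s: 18.95
ee_pos: [0.5992, -0.2078, 0.0231]
orientation: [0.089, 0.996, 0.0, -0.002]
ft_force: [-0.1, 0.5, -0.3]
gripper_width: 0.073
gripper_force: 0.0
time_s: 19.45
ee_pos: [0.6015, -0.2087, 0.0272]
orientation: [0.089, 0.996, -0.0, 0.002]
ft_force: [-0.6, -0.2, 5.6]
gripper_width: 0.0488
gripper_force: 61.4
time_s: 19.65
ee_pos: [0.6015, -0.2087, 0.0272]
orientation: [0.089, 0.996, -0.0, 0.002]
ft_force: [-1.5, -0.6, 5.0]
gripper_width: 0.0483
gripper_force: 61.4
```

```bash
python3 -m jog '[[[0,0,1],0,0.45],[[0,0,3],0,0.45],[[0,0,6],0,0.45],[[-2,1,8],0,0.45],[[-5,2.7,8],0,0.45]]' 60
python3 -m jog '[[[-3.5,1.9,0],0,0.45],[[-7,3.8,0],0,0.45],[[-9.5,5.2,-2],0,0.45],[[-9.9,5.4,-4],0,0.45],[[-9.9,5.4,-4],0,0.45]]' 60
python3 -m jog '[[[0,0,0],0,0.45],[[0,0,0],0,0.45],[[0,0,0],0,0.45]]' 60
python3 - <<'E'
from h import *
f=grab('wrist')
s=readout.observe();print(s['ee_pos'],s['orientation'])
z=s['ee_pos'][2];print(look('gear_pad','wrist',.004));  print(circle('gear','wrist',z-.0152,.026,.016),look('gear','wrist',z+.0008))
c=f[130:400,150:490];cv2.imwrite('pics/w11.png',cv2.resize(c,None,fx=2.2,fy=2.2,interpolation=cv2.INTER_CUBIC)[:,:,::-1])
E
```

```text
time_s: 20.15
ee_pos: [0.5532, -0.1832, 0.109]
orientation: [0.089, 0.996, -0.001, 0.005]
ft_force: [0.6, -0.2, -1.8]
gripper_width: 0.0484
gripper_force: 62.4
time_s: 20.65
ee_pos: [0.4488, -0.1261, 0.0641]
orientation: [0.088, 0.996, 0.001, -0.002]
ft_force: [-0.1, 0.4, -0.8]
gripper_width: 0.0484
gripper_force: 62.6
time_s: 20.95
ee_pos: [0.4525, -0.1278, 0.0658]
orientation: [0.089, 0.996, -0.0, 0.001]
ft_force: [0.2, 0.3, -1.2]
gripper_width: 0.0484
gripper_force: 62.6
[ 0.45222761 -0.1277323   0.06556555] [ 8.89859901e-02  9.96032447e-01 -1.00060961e-04  9.20820199e-04]
[(0.95, [329.3, 229.1], 'rect', 445.4, -127.7, 76.6, 87.9, 'ang', 1.4, 'circ', 446.2, -127.5, 57.3)]
(0.71, array([ 452.8, -127.8]), 'iou', np.float64(0.819)) [(0.71, [323.8, 296.2], 'rect', 449.9, -127.5, 48.8, 55.9, 'ang', 79.9, 'circ', 449.8, -127.7, 28.2)]
```

View pics/w11.png

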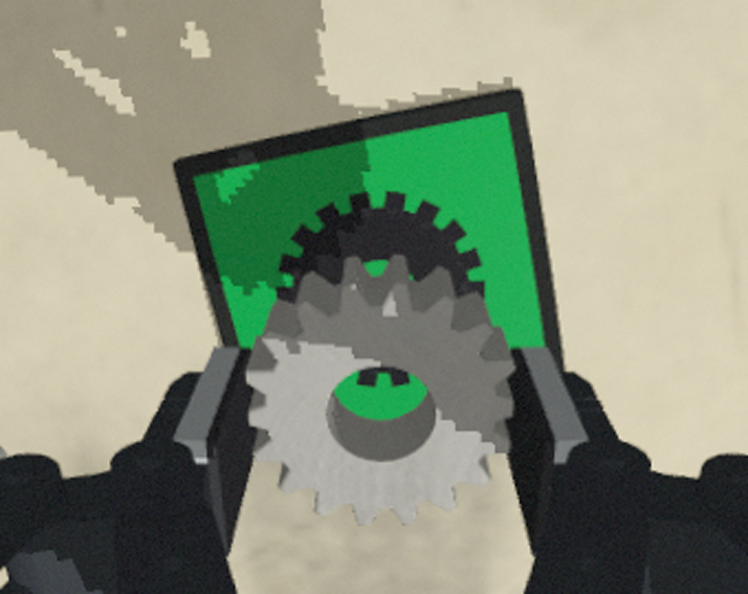

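```bash
python3 -c "
from h import *
ci=optics.camera_info('wrist'); print(toz(ci,[(323.2,317.7)],.0664,True))"
python3 -m jog '[[[0,0,-2],0,0.45],[[0,0,-3.5],0,0.45],[[0,0,-4.4],0,0.45],[[0,0,-4.4],0,0.45],[[0,0,-4.4],0,0.45]]' 60
python3 -m jog '[[[0,0,0],0,0.45],[[0,0,0],0,0.45]]' 60
```

```text
[[ 0.45098793 -0.12694661]]
time_s: 21.65
ee_pos: [0.4513, -0.1274, 0.021]
orientation: [0.089, 0.996, -0.0, 0.0]
ft_force: [-0.3, -0.3, -1.5]
gripper_width: 0.0485
gripper_force: 62.6
time_s: 21.85
ee_pos: [0.4515, -0.1273, 0.0213]
orientation: [0.089, 0.996, 0.0, 0.0]
ft_force: [-0.2, -0.2, -1.7]
gripper_width: 0.0483
gripper_force: 62.6
```

```bash
python3 -m jog '[[[0.15,-0.05,0],0,0.45],[[0.15,-0.05,-0.15],0,0.45],[[0.15,-0.05,-0.15],0,0.45],[[0.15,-0.05,-0.15],0,0.55],[[0.15,-0.05,-0.15],0,0.7]]' 60
python3 -m jog '[[[0,0,0],0,0.8],[[0,0,0],0,0.85],[[0,0,0],0,0.85],[[0,0,3],0,0.85],[[0,0,7],0,0.85]]' 60
python3 -m jog '[[[0,0,3],0,0.85],[[0,0,6],0,0.85],[[0,0,6],0,0.85],[[0,0,6],0,0.85]]' 60
python3 - <<'E'
from h import *
f=grab('wrist')
s=readout.observe();print(s['ee_pos'])
print(look('gear_pad','wrist',.004));  print(circle('gear','wrist',.004,.026,.016),look('gear','wrist',.020))
c=f[130:330,190:450];cv2.imwrite('pics/w12.png',cv2.resize(c,None,fx=2.8,fy=2.8,interpolation=cv2.INTER_CUBIC)[:,:,::-1])
E
```

```text
time_s: 22.35
ee_pos: [0.4527, -0.1278, 0.0194]
orientation: [0.089, 0.996, 0.0, 0.0]
ft_force: [-0.3, -0.3, 0.9]
gripper_width: 0.0594
gripper_force: 0.0
time_s: 22.85
ee_pos: [0.4511, -0.1275, 0.0888]
orientation: [0.089, 0.996, -0.0, -0.002]
ft_force: [0.7, 0.3, 0.1]
gripper_width: 0.0725
gripper_force: 0.0
time_s: 23.25
ee_pos: [0.4528, -0.1275, 0.1496]
orientation: [0.089, 0.996, 0.0, 0.001]
ft_force: [0.4, 0.2, -0.2]
gripper_width: 0.0726
gripper_force: 0.0
[ 0.45208986 -0.12738256  0.14877372]
[(0.92, [324.1, 219.1], 'rect', 451.9, -127.7, 88.4, 88.5, 'ang', 2.1, 'circ', 451.9, -127.6, 60.7)]
(0.62, array([ 452.2, -127.5]), 'iou', np.float64(0.765)) [(0.62, [323.7, 216.6], 'rect', 451.0, -127.5, 51.9, 50.1, 'ang', 4.9, 'circ', 451.2, -127.4, 26.8)]
```

View pics/w12.png

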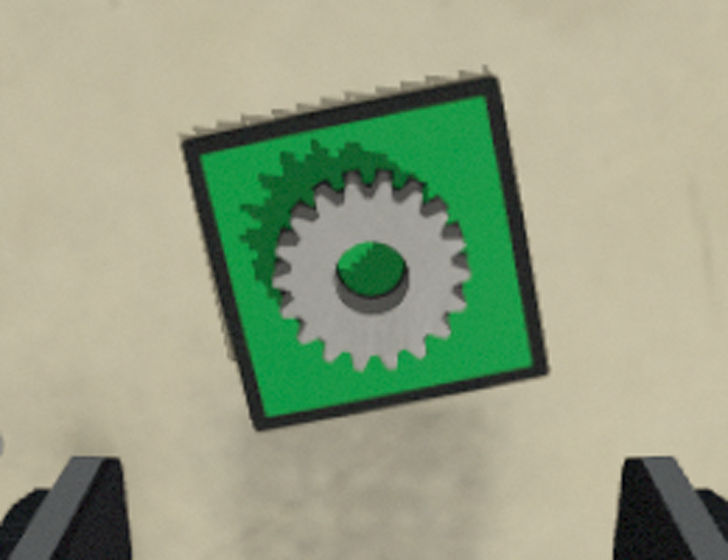

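```bash
python3 -m jog '[[[3.5,-1.9,0],0,1],[[7,-3.8,0],0,1],[[10.5,-5.7,0],0,1],[[14,-7.7,-2],0,1],[[14.6,-8,-4],0,1]]' 60
python3 -m jog '[[[0,0,0],0,1],[[0,0,0],0,1],[[0,0,0],0,1],[[0,0,0],0,1]]' 60
python3 - <<'E'
from h import *
for i in range(2):
  f=grab('wrist'); s=readout.observe();print(s['ee_pos'],s['orientation'])
  print(look('square_block','wrist',.012))
E
```

```text
time_s: 23.95
ee_pos: [0.6022, -0.2104, 0.1079]
orientation: [0.089, 0.996, -0.001, 0.001]
ft_force: [-0.9, -0.1, -0.1]
gripper_width: 0.0855
gripper_force: 0.0
time_s: 24.35
ee_pos: [0.5986, -0.2075, 0.1105]
orientation: [0.089, 0.996, 0.0, 0.001]
ft_force: [-0.0, 0.1, 0.2]
gripper_width: 0.0855
gripper_force: 0.0
[ 0.59873988 -0.20741052  0.1105108 ] [8.86223802e-02 9.96064980e-01 1.60173796e-04 7.76826398e-04]
[(0.82, [320.4, 240.0], 'rect', 598.5, -208.0, 59.9, 62.0, 'ang', 79.9, 'circ', 598.8, -207.6, 41.4)]
[ 0.59877832 -0.207451    0.11027488] [8.86097097e-02 9.96066197e-01 1.44173319e-04 6.55794205e-04]
[(0.7, [321.8, 240.2], 'rect', 598.2, -207.9, 60.0, 61.2, 'ang', 79.9, 'circ', 598.2, -207.9, 41.6)]
```

Aligned. Descend by 9.9 cm and grip.

```bash
python3 -m jog '[[[0,0,-3],0,1],[[0,0,-6],0,1],[[0,0,-8.5],0,1],[[0,0,-9.6],0,1],[[0,0,-9.9],0,1]]' 70
python3 -m jog '[[[0,0,0],0,1],[[0,0,0],0,1],[[0,0,0],0,0.85],[[0,0,0],0,0.7],[[0,0,0],0,0.6]]' 70
python3 -m jog '[[[0,0,0],0,0.55],[[0,0,0],0,0.55],[[0,0,0],0,0.55]]' 70
```

```text
time_s: 25.05
ee_pos: [0.5981, -0.2075, 0.0094]
orientation: [0.089, 0.996, 0.0, -0.001]
ft_force: [-0.3, -0.2, -0.4]
gripper_width: 0.0855
gripper_force: 0.0
time_s: 25.55
ee_pos: [0.5993, -0.208, 0.0119]
orientation: [0.089, 0.996, 0.0, 0.001]
ft_force: [-2.1, 0.5, 6.8]
gripper_width: 0.0573
gripper_force: 73.9
time_s: 25.85
ee_pos: [0.5993, -0.208, 0.0119]
orientation: [0.089, 0.996, 0.0, 0.001]
ft_force: [-1.7, 1.7, 8.0]
gripper_width: 0.0574
gripper_force: 73.9
```

```bash
python3 -m jog '[[[0,0,1],0,0.55],[[0,0,3],0,0.55],[[0,0,6],0,0.55],[[-0.7,2,8],0,0.55],[[-2,6,9],0,0.55]]' 70
python3 -m jog '[[[-1.4,4,0],0.04,0.55],[[-2.8,8,0],0.08,0.55],[[-4.2,12,0],0.12,0.55],[[-5.6,16,0],0.15,0.55],[[-7,20,0],0.176,0.55]]' 70
python3 -m jog '[[[-1.4,4,0],0,0.55],[[-2.8,8,0],0,0.55],[[-4.2,12,0],0,0.55],[[-5.6,16,0],0,0.55],[[-7,20,0],0,0.55]]' 70
python3 -m jog '[[[-0.5,1.5,0],0,0.55],[[-0.7,2,-2],0,0.55],[[-0.7,2,-4],0,0.55],[[-0.7,2,-4],0,0.55],[[-0.7,2,-4],0,0.55]]' 70
python3 -m jog '[[[0,0,0],0,0.55],[[0,0,0],0,0.55]]' 70
python3 - <<'E'
from h import *
f=grab('wrist')
s=readout.observe();print(s['ee_pos'],s['orientation'],s['joint_positions'].round(2)); z=s['ee_pos'][2]
print(look('square_pad','wrist',.004)); print(look('square_block','wrist',z+.0001))
c=f[130:400,150:490];cv2.imwrite('pics/w13.png',cv2.resize(c,None,fx=2.2,fy=2.2,interpolation=cv2.INTER_CUBIC)[:,:,::-1])
E
```

```text
time_s: 26.35
ee_pos: [0.5796, -0.1517, 0.103]
orientation: [0.092, 0.996, -0.002, 0.003]
ft_force: [0.6, 0.7, -4.1]
gripper_width: 0.0576
gripper_force: 76.5
time_s: 26.85
ee_pos: [0.5074, 0.0537, 0.1006]
orientation: [0.0, 1.0, 0.0, -0.0]
ft_force: [0.1, 1.5, -3.3]
gripper_width: 0.0572
gripper_force: 76.5
time_s: 27.35
ee_pos: [0.4376, 0.2535, 0.1006]
orientation: [0.001, 1.0, 0.0, -0.0]
ft_force: [1.4, 0.7, -4.3]
gripper_width: 0.0575
gripper_force: 76.5
time_s: 27.85
ee_pos: [0.4316, 0.2718, 0.0605]
orientation: [0.001, 1.0, -0.0, -0.0]
ft_force: [0.4, -0.9, -3.7]
gripper_width: 0.0574
gripper_force: 76.7
time_s: 28.05
ee_pos: [0.4324, 0.2724, 0.0614]
orientation: [0.001, 1.0, 0.001, 0.001]
ft_force: [-0.5, -0.1, -4.2]
gripper_width: 0.057
gripper_force: 76.7
[0.43229806 0.27241209 0.0612348 ] [1.15667225e-03 9.99998940e-01 6.17399270e-04 6.33727305e-04] [-0.92  0.46  0.35  2.1  -0.27  0.62  1.18]
[(0.92, [317.9, 213.4], 'rect', 416.8, 271.5, 88.2, 57.8, 'ang', 89.6, 'circ', 417.0, 271.5, 51.5)]
[(0.81, [322.6, 303.1], 'rect', 430.7, 272.4, 60.1, 63.0, 'ang', 89.9, 'circ', 431.5, 272.6, 42.0)]
```

View pics/w13.png

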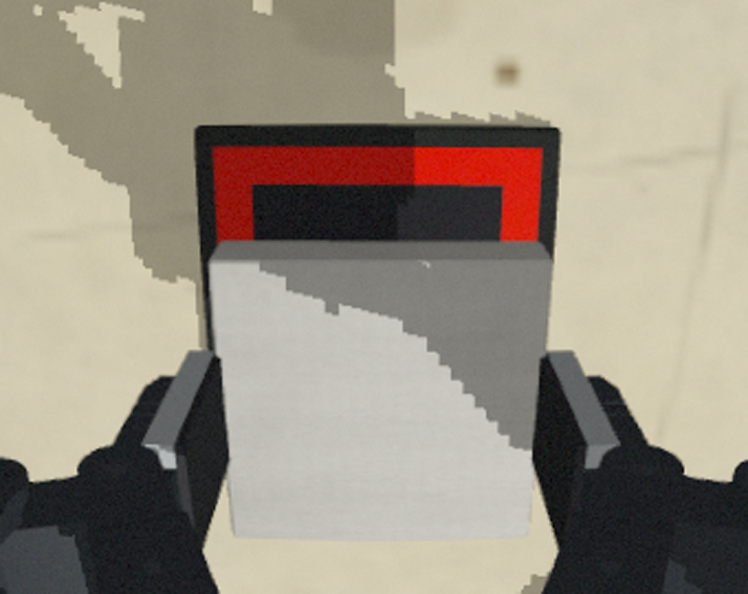

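```bash
python3 -m jog '[[[0,-0.05,-2],0,0.55],[[0,-0.05,-3.5],0,0.55],[[0,-0.05,-4.4],0,0.55],[[0,-0.05,-4.4],0,0.55],[[0,-0.05,-4.4],0,0.55]]' 70
python3 -m jog '[[[0,0,0],0,0.55],[[0,0,0],0,0.55]]' 70
```

```text
time_s: 28.7
ee_pos: [0.4321, 0.2719, 0.0165]
orientation: [0.001, 1.0, 0.0, 0.0]
ft_force: [0.2, 0.1, -4.5]
gripper_width: 0.0577
gripper_force: 76.7
time_s: 28.9
ee_pos: [0.4317, 0.2719, 0.0165]
orientation: [0.001, 1.0, 0.0, 0.0]
ft_force: [0.1, -0.7, -2.8]
gripper_width: 0.0572
gripper_force: 76.7
```

```bash
python3 -m jog '[[[0,0,0],0,0.65],[[0,0,0],0,0.8],[[0,0,0],0,1],[[0,0,0],0,1],[[0,0,3],0,1]]' 70
python3 -m jog '[[[0,0,4],0,1],[[0,0,8],0,1],[[0,0,10],0,1],[[0,0,10],0,1],[[0,0,10],0,1]]' 70
python3 - <<'E'
from h import *
f=grab('wrist')
s=readout.observe();print(s['ee_pos'])
print(look('square_pad','wrist',.004)); print(look('square_block','wrist',.016))
f=grab('top'); grab('scene')
for cam in ['top','scene']:
  print(cam,'nut',circle('nut',cam,.004,.0127,.013),look('hex_pad',cam,.004),'\nbush',circle('bushing',cam,.004,.018,.03),look('ring_pad',cam,.004),'\ngear',circle('gear',cam,.004,.026,.016),look('gear_pad',cam,.004),'\nvial',circle('vial',cam,0,.0135,.052),'ind',look('indenter',cam,.0))
E
```

```text
time_s: 29.4
ee_pos: [0.4297, 0.2706, 0.0443]
orientation: [0.001, 1.0, -0.002, -0.003]
ft_force: [-0.8, 0.0, 0.6]
gripper_width: 0.0857
gripper_force: 0.0
time_s: 29.9
ee_pos: [0.4315, 0.2718, 0.1464]
orientation: [0.001, 1.0, 0.0, 0.0]
ft_force: [-0.1, -0.5, -0.4]
gripper_width: 0.0852
gripper_force: 0.0
[0.43102157 0.2715026  0.14561973]
[(0.96, [320.2, 188.6], 'rect', 432.0, 271.5, 88.3, 87.8, 'ang', 0.0, 'circ', 432.5, 270.9, 61.1)]
[(0.68, [322.5, 228.2], 'rect', 430.4, 272.2, 61.2, 60.6, 'ang', 0.2, 'circ', 431.1, 271.7, 41.5)]
top nut (0.54, array([622.3, -11.7]), 'iou', np.float64(0.924)) [(0.79, [341.3, 210.0], 'rect', 626.8, -13.5, 86.3, 87.7, 'ang', 0.6, 'circ', 625.6, -12.3, 56.6)] 
bush (0.66, array([465. ,  84.6]), 'iou', np.float64(0.164)) [(0.77, [297.3, 274.1], 'rect', 462.5, 86.8, 88.0, 88.0, 'ang', 86.3, 'circ', 462.7, 86.7, 59.5)] 
gear (0.59, array([ 450.5, -128.1]), 'iou', np.float64(0.734)) [(0.86, [389.8, 284.9], 'rect', 449.9, -127.4, 86.0, 87.8, 'ang', 0.6, 'circ', 450.7, -128.2, 58.1)] 
vial (0.72, array([556.6, 166.5]), 'iou', np.float64(0.858)) ind [(0.5, [339.6, 210.7], 'rect', 625.0, -12.4, 23.6, 23.8, 'ang', 45.9, 'circ', 625.0, -12.4, 12.9)]
scene nut (0.69, array([623.9,  -9.4]), 'iou', np.float64(0.73)) [(0.55, [302.4, 230.3], 'rect', 625.6, -9.1, 90.0, 93.7, 'ang', 88.2, 'circ', 625.8, -9.2, 59.9)] 
bush (0.78, array([463.5,  89.8]), 'iou', np.float64(0.926)) [(0.87, [316.9, 300.4], 'rect', 463.2, 89.5, 87.2, 90.5, 'ang', 86.2, 'circ', 463.9, 88.4, 58.7)] 
gear (0.61, array([ 453.6, -126.9]), 'iou', np.float64(0.803)) [(0.7, [406.7, 261.6], 'rect', 450.5, -123.9, 90.2, 91.3, 'ang', 1.8, 'circ', 448.9, -122.1, 58.7)] 
vial (0.52, array([557.3, 170.8]), 'iou', np.float64(0.574)) ind [(0.59, [444.6, 215.8], 'rect', 499.9, -271.6, 16.2, 55.2, 'ang', 43.2, 'circ', 501.4, -270.2, 27.9)]
```

```bash
python3 -m jog '[[[2.5,-3.2,2],0,1],[[5.4,-6.8,3],0,1],[[8.2,-10.2,3],0,1],[[11,-13.6,3],0,1],[[13.8,-17,3],0,1]]' 40
python3 -m jog '[[[2.8,-3.4,0],0,1],[[5.6,-6.9,0],0,1],[[8,-10,0],0,1],[[9,-11.3,0],0,1],[[9,-11.3,0],0,1]]' 40
python3 -m jog '[[[0,0,0],0,1],[[0,0,0],0,1],[[0,0,0],0,1],[[0,0,0],0,1]]' 40
cat > fit.py <<'E'
from h import *
from scipy.optimize import minimize
f=grab('wrist'); ci=CI['wrist']; print(ci['position'])
hsv=cv2.cvtColor(f,cv2.COLOR_RGB2HSV)
p=finder.regions_of('hex_pad','wrist')[0]; 
cs,_=cv2.findContours(p['mask'].astype(np.uint8),0,cv2.CHAIN_APPROX_NONE)
pad=np.zeros((480,640),np.uint8); cv2.fillConvexPoly(pad,cv2.convexHull(max(cs,key=len)),1)
yel=((abs(hsv[:,:,0].astype(int)-27)<8)&(hsv[:,:,1]>150)).astype(np.uint8)
cs,_=cv2.findContours(yel*pad,0,cv2.CHAIN_APPROX_NONE); c=max(cs,key=cv2.contourArea)
w=toz(ci,c[:,0],.004,True)*1000; print('yellow face',cv2.minAreaRect(w.astype(np.float32)))
yf=np.zeros((480,640),np.uint8); cv2.fillPoly(yf,[c],1)
n=((yf>0)&(yel==0)).astype(np.uint8); k,l,st,ce=cv2.connectedComponentsWithStats(n); i=1+st[1:,4].argmax(); 
m=l==i
cs,_=cv2.findContours(m.astype(np.uint8),0,cv2.CHAIN_APPROX_NONE); g=np.zeros((480,640),np.uint8); cv2.fillPoly(g,[max(cs,key=cv2.contourArea)],1); m=g>0
print('nut blob',st[i],ce[i])
def model(q):
    t=q[2]+np.arange(6)*np.pi/3; C=np.c_[np.cos(t),np.sin(t)]*.01386+q[:2]
    u=topx(ci,np.r_[np.c_[C,np.full(6,.004)],np.c_[C,np.full(6,.015)]],True)
    s=np.zeros((480,640),np.uint8); cv2.fillConvexPoly(s,cv2.convexHull((u*16).astype(np.int32)),1,shift=4); return s>0
def cost(q):
    s=model(q); return 1-(s&m).sum()/(s|m).sum()
q0=np.array([.625,-.011,np.radians(28)])
r=minimize(cost,q0,method='Nelder-Mead',options=dict(initial_simplex=[q0,q0+[.004,0,0],q0+[0,.004,0],q0+[0,0,.1]]))
print('nut',r.x[:2]*1000,np.degrees(r.x[2]),'iou',1-r.fun)
E
python3 fit.py; python3 -c "
from station import readout; print(readout.observe()['ee_pos'])"
```

```text
time_s: 31.45
ee_pos: [0.5706, 0.1005, 0.1766]
orientation: [0.001, 1.0, 0.0, 0.0]
ft_force: [0.8, 0.7, -0.6]
gripper_width: 0.0855
gripper_force: 0.0
time_s: 31.95
ee_pos: [0.6604, -0.0143, 0.1761]
orientation: [0.003, 1.0, -0.001, 0.0]
ft_force: [-0.2, 0.2, 1.2]
gripper_width: 0.0851
gripper_force: 0.0
time_s: 32.35
ee_pos: [0.6593, -0.0097, 0.1765]
orientation: [-0.0, 1.0, 0.0, -0.0]
ft_force: [0.2, 0.0, 0.6]
gripper_width: 0.0853
gripper_force: 0.0
[ 0.58544518 -0.00977832  0.30837044]
yellow face ((627.9136352539062, -12.098701477050781), (79.3388900756836, 79.09644317626953), 87.481201171875)
nut blob [304 163  34  31 826] [320.44673123 178.17070218]
nut [626.45848202 -11.25108972] 30.227420684233014 iou 0.9626604434072346
[ 0.65949721 -0.01039375  0.17652734]
```

```bash
python3 -c "
from station import order; print(order.job_done())"
```

```text
the job is handed in; nothing more can be done
None
```

The job is handed in at about 32 s: the nut, bushing, gear and block are each on their own pad, placed in the order asked and measured within about 2 mm of centre, and the vial and indenter were not approached; I viewed 15 pictures against the limit of 14.

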